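Knock stuck tube carriers out of a carrier block

ROBOT

A 6-joint arm with a two-finger parallel gripper is mounted at the origin on the work surface. World frame = base frame: x ahead of the robot, y to its left, z up, the work surface at z = 0. Lengths are in mm, angles in rad, forces in N, time in s.
With the tool pointing down it reaches from about 300 to 775 mm from the base axis. Payload 14.6 kg.
Tool frame: the origin (TCP) lies midway between the tips of the shut fingers; the grasp point (between the pads) lies 19 mm behind it; x points along the fingers, y is the direction in which the jaws open and shut, and the axes are right-handed (so a half turn about x gives the same grasp; the last joint's range is limited). The gripper opens to 94 mm and grips with 3 to 60 N. Pads are 16 mm wide; open, the fingers measure 119 mm over their backs; the gripper's body (75 mm by 177 mm) begins 78 mm behind the grasp point.
Start: joints at [-1.247, 0.3, 1.521, -0, 1.321, -0.067], TCP at [209.503, -508.525, 205.446] pointing down, gripper open.
Joint ranges: [-3.03, 3.03], [-0.79, 2.21], [0.23, 2.52], [-1.04, 4.18], [0, 3.07], [-2.55, 2.55]. Speed limits (rad/s): [2.22, 2.22, 2.57, 3.14, 3.14, 3.14].

INTERFACE

Orientations are given as [roll, pitch, yaw] about the fixed x, y, z axes, in that order (R = Rz(yaw) Ry(pitch) Rx(roll)).
In Python, from cell import * gives the robot as it stands.
- The arm moves only by the tool servo_tool, never from a script. Its arguments are lists of equal length, an entry for each row: "dp": the shift along the world's x, y, z in mm, a list of three; "angular": the turn, a rotation vector about the world's x, y, z in degrees, a list of three; "jaw": the gripper's target within -1 to 1 (shut at 1, half-way at 0, fully open at -1). In form: {"dp": [[dx, dy, dz], ...], "angular": [[ax, ay, az], ...], "jaw": [jaw, ...]}. A call has 1 to 10 rows; each row shifts and turns the commanded pose from where the row before left it; what a row does not reach is not made up. A row lasts 1/8 s, in which the tool goes at most 62.5 mm and 10.7 degrees, less where a joint would pass 70% of its speed; a pose out of reach is approached as far as the arm can. A call is refused whole if a number of a shift passes 62.5 or a number of a turn 10.7, either way. A call with a gripper value outside its range is refused whole. The fingers move at their own pace and stop on an object; "newtons" is the grip in N (left out, the last holds). Time passes only in rows, so rows that do not move let the fingers close. It gives the time, the measured TCP pose, the force and the opening at its end, in the units of the state.
- read_state(): the state, without advancing time (a new reading comes with each control period).
- camera(name): name is "side" or "top" or "wrist"; returns a dict with "frame" (384x512x3 uint8, red, green, blue), "K" (3x3 intrinsics, pixels), "extrinsics" (4x4, takes a point from camera to world coordinates); the wrist camera has in their place "T_tool_cam" (4x4, takes a point from camera to tool coordinates, whose origin is the TCP and whose axes are the tool frame's). Camera axes: x right, y up, looking along -z (the intrinsics and any distortion apply to the point x, -y, -z); pixel columns grow to the right and rows downward; lengths in mm; the calibration is good to about 2 mm. The wrist camera is an equidistant fisheye: a pixel r from the principal point sees the ray r / f radians off the axis. A picture is of the moment at which its call begins: read the wrist's pose just before it. There is no depth.
- sign_off(): hands the job in, once; it reports no verdict.
The state is a dict: "clock": time; "joints": joint angles; "qd": joint speeds; "effort": joint torques, N m; "eef_pos": TCP position; "eef_rot": TCP orientation; "wrist_force": force on the tool from outside, world axes, zero at the start; "moment": the same for the moment, N m; "finger_gap": finger opening in mm.
Only numpy, scipy, OpenCV 4.12 (cv2) and the standard library are available. Lean on these libraries where they do the work, as an engineer would, in place of code of your own. Each camera call takes 0.05 s, during which the arm holds its last target. There are 200 camera calls.

TASK

Slide the steel keeper comb on the carrier block open, so that its tines stand midway between the bores, then knock every stuck white tube carrier out through the comb side by pushing it with the drift rod from the other side; do not pull at a carrier with the fingers while it is still in its bore. Put all the carriers in the blue bin, lay the drift rod back flat on its grey mat, and slide the comb fully shut again. Leave the bottle, the tube rack and the tip box alone.

Things in the scene. Friction and masses are not known exactly. Their poses are not given: they have to be found in the camera images.
- block: Fixed aluminium carrier block, 252 mm long (its x), 70 mm deep (its y from -35 to +35 mm), 75 mm high; origin: centre of the underside of that part, z up. Four square through bores run along its y at x = -96, -32, +32, +96 mm; a 17 mm slot in the top of each shows whether it holds a carrier. Drive the carriers out towards +y: the rod goes in at the plain -y side.
- bores (a point): Point on the block's -y face, at half length and at the height of the bore axes (47.5 mm above the table). Axes as the block. Bores are 35.2 mm wide and high, floor 30 mm above the table. A spring leaf in each bore's -x wall pinches the carrier, which takes about 6 to 12 N to drive along; in an empty bore the leaf stands 3.2 mm into the bore.
- apron (a point): Centre of the top of the flat apron on the block's +y side, which catches the carriers: 30 mm above the table, level with the bore floors, 252 mm (block x) by 150 mm (block y = +35 to +185 mm), no rim.
- keeper (a joint): Position (m) of the steel keeper comb along the block's +x: a rail on the top edge of the +y side, four 16 mm wide tines hanging before the bores at block y = 38 to 44 mm, down to 33 mm above the table. At 0 (shut, end stop) each tine crosses the middle of a bore; at 0.032 they stand midway between bores and carriers pass; it ends at 0.050, where they block again. Slides with 2 N, stays put.
- keeper_grip (a point): Middle of the comb's black grip block, 24 mm (block x) x 16 mm (block y) x 27 mm high, on the middle of the rail; its top is 12.3 mm above this point (114 mm above the table). Pinch it from above; it moves along the block's x with the comb.
- carrier1: Tube carrier, a white plastic bar 34 x 66 x 34 mm, about 0.11 kg. Origin at its centre, long axis = its y. At the start it is stuck in one of the block's bores, long axis along the bore. May be absent.
- carrier2: Tube carrier, a white plastic bar 34 x 66 x 34 mm, about 0.11 kg. Origin at its centre, long axis = its y. At the start it is stuck in one of the block's bores, long axis along the bore. May be absent.
- carrier3: Tube carrier, a white plastic bar 34 x 66 x 34 mm, about 0.11 kg. Origin at its centre, long axis = its y. At the start it is stuck in one of the block's bores, long axis along the bore. May be absent.
- carrier4: Tube carrier, a white plastic bar 34 x 66 x 34 mm, about 0.11 kg. Origin at its centre, long axis = its y. At the start it is stuck in one of the block's bores, long axis along the bore. May be absent.
- rod: Loose drift rod, 200 mm long along its y, about 0.22 kg. Origin on its axis at mid length. Square black handle 24 x 24 mm from y = -100 to -20 mm, steel shaft 14 mm thick, square grey pushing pad 24 x 24 x 16 mm, face at y = +100 mm. At the start it lies on the mat, axis 16 mm above the table, pad end roughly towards world +y. It balances about 30 mm from the middle, on the handle side.
- mat: Fixed grey plastic mat, 110 (its x) x 250 (its y) x 4 mm, where the rod belongs. Origin: centre of the underside.
- bin: Fixed open blue bin, 240 (its x) x 170 (its y) x 55 mm high, wall and floor about 4 mm. Origin: centre of the underside.
- bottle: White bottle, 56 mm diameter, 110 mm high, a bystander. Origin: centre of the underside.
- tuberack: Black tube rack 90 x 130 x 50 mm with three tubes up to 80 mm high, a bystander. Origin: centre of the underside.
- tipbox: Clear tip box 85 x 120 x 60 mm, a bystander. Origin: centre of the underside.
There are look-alikes about, which are no part of the job. What is meant by the rod is not pink, and is the larger of those in its own colour.

How it is judged:
By the outcome, as a careful person would: the job done as asked, in the order asked, and still so for the second after the job is handed in, with the robot touching nothing.
Of carrier1, carrier2, carrier3, carrier4 only 3 to 4 are there at a start; the rules pass over those that are not, and their reading is None.
At some moment in a run one of rod may be knocked a few centimetres aside while the robot is not near it.
Once in a run the grip may slacken for a moment while it holds something.
It also fails if it takes over 210 s, if anything falls off the work surface, if the arm or the gripper's body presses on something with over 40 N, if the wrist force passes 120 N, or if a joint passes its speed limit or range.

## Working session

There is one attempt and no reset: what is moved stays moved. The work goes in short steps, Python scripts to look and compute and a tool call to move; the robot and the scene stay as the last step left them, time stands still between calls to the robot, and variables do not carry over. Pictures are saved under pics/ and viewed, about 12 in all and at most 16, crops included, and the job is handed in when it is done.

Besides the shell and the picture viewer there is one more tool, called after "Call:" in YAML: its name, and indented under it one key for each argument. servo_tool: Moves the arm, as the interface text tells. Its arguments: {"type":"object","properties":{"dp":{"type":"array"},"angular":{"type":"array"},"jaw":{"type":"array"},"newtons":{"type":"number"}},"required":["dp","angular","jaw"]}

```bash
mkdir -p pics; ls; python3 - <<'E'
from cell import *
import cv2,numpy as np
s=read_state(); print(s)
for n in ("top","side"):
    c=camera(n); cv2.imwrite(f"pics/{n}0.png",cv2.cvtColor(c["frame"],cv2.COLOR_RGB2BGR)); print(n,c["K"],c["extrinsics"],c.keys())
c=camera("wrist"); print(c["K"],c["T_tool_cam"])
a=cv2.imread("pics/top0.png")
cv2.imwrite("pics/top0b.png",cv2.resize(a,(800,600),interpolation=cv2.INTER_CUBIC))
E
```

```text
pics
{'clock': 0.0, 'joints': array([-1.24659299e+00,  3.00464156e-01,  1.52157209e+00, -3.41071827e-06,
        1.32068512e+00, -6.66123717e-02]), 'qd': array([-9.48827054e-04, -2.80333501e-04, -1.65301384e-05, -1.08211450e-03,
       -9.26508992e-04, -2.75091964e-04]), 'effort': array([ 2.21761104e-03, -5.31803942e+01, -3.52738953e+01,  7.09916395e-02,
        2.44218728e-02, -1.34233792e-04]), 'eef_pos': array([ 209.42716202, -508.29074362,  204.89394034]), 'eef_rot': array([-1.63448178,  1.56966762,  1.89792743]), 'wrist_force': array([0.12914368, 0.51504396, 0.01218189]), 'moment': array([0.00833669, 0.01645416, 0.01426406]), 'finger_gap': 94.27194144982417}
top [[380.53980209   0.         258.52065004]
 [  0.         380.53980209 195.16572344]
 [  0.           0.           1.        ]] [[ 2.03565166e-02  9.95365163e-01 -9.39883190e-02  4.14844908e+02]
 [-9.99790173e-01  2.00514481e-02 -4.18916325e-03 -1.38876264e+02]
 [-2.28514527e-03  9.40538745e-02  9.95564487e-01  1.37275501e+03]
 [ 0.00000000e+00  0.00000000e+00  0.00000000e+00  1.00000000e+00]] dict_keys(['frame', 'K', 'extrinsics'])
side [[452.50209767   0.         256.19601299]
 [  0.         452.50209767 193.86080008]
 [  0.           0.           1.        ]] [[-9.98753192e-01  4.56000147e-02 -2.03149982e-02  5.07324311e+02]
 [-4.45509604e-02 -6.30579695e-01  7.74844798e-01  9.05338027e+02]
 [ 2.25227088e-02  7.74783768e-01  6.31825008e-01  9.01299287e+02]
 [ 0.00000000e+00  0.00000000e+00  0.00000000e+00  1.00000000e+00]] dict_keys(['frame', 'K', 'extrinsics'])
[[297.31863964   0.         255.42112661]
 [  0.         297.31863964 194.67716905]
 [  0.           0.           1.        ]] [[-1.01025912e-03  2.42878996e-01 -9.70056067e-01 -1.77576278e+02]
 [ 9.99999481e-01  3.72888996e-04 -9.48080960e-04  1.05239901e+00]
 [ 1.31454282e-04 -9.70056521e-01 -2.42879246e-01 -6.81192592e+01]
 [ 0.00000000e+00  0.00000000e+00  0.00000000e+00  1.00000000e+00]]
```

View pics/top0b.png

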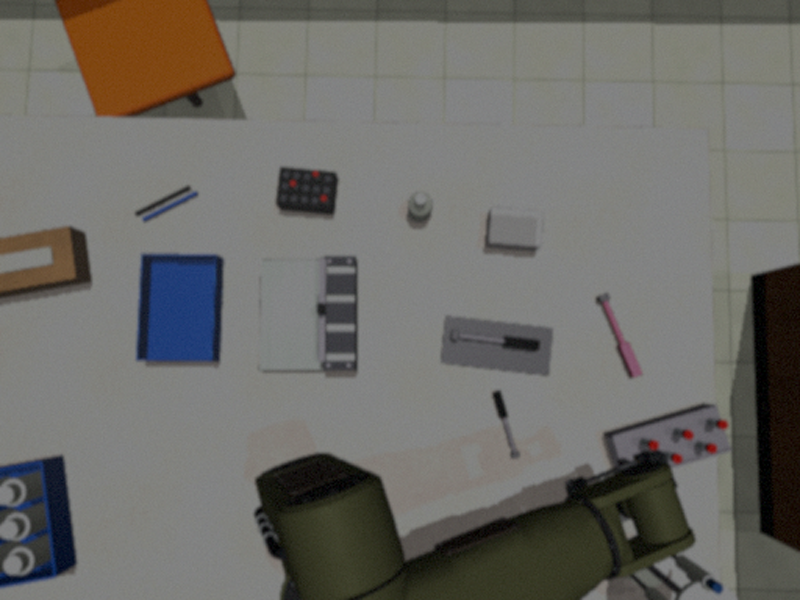

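View pics/side0.png

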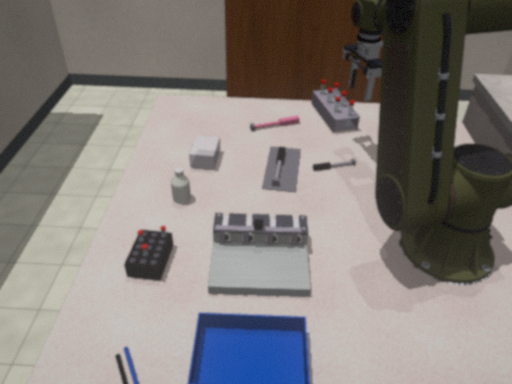

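Top view (800x600): block at about (310,313) with comb on the left (+y), mat/rod at (497,345), bin at (180,308), small dark look-alike rod at (506,425), pink one at (618,335). I'll zoom in on it.

```bash
cat > h.py <<'E'
from cell import *
import cv2,numpy as np
def pix2w(c,u,v,z):
    K=c["K"];E=c["extrinsics"]
    d=E[:3,:3]@np.array([(u-K[0,2])/K[0,0],-(v-K[1,2])/K[1,1],-1.]);o=E[:3,3]
    return o+d*(z-o[2])/d[2]
def w2pix(c,p):
    E=c["extrinsics"];q=E[:3,:3].T@(np.array(p)-E[:3,3]);K=c["K"]
    return K[0,2]+K[0,0]*q[0]/-q[2],K[1,2]-K[1,1]*q[1]/-q[2]
def save(n,f): cv2.imwrite("pics/"+n,cv2.cvtColor(f,cv2.COLOR_RGB2BGR))
E
python3 - <<'E'
from h import *
c=camera("top");f=c["frame"]
crop=f[155:250,80:360]   # x2.857
save("crop1.png",cv2.resize(np.vstack([f[155:245,155:240],]),(0,0),fx=6,fy=6,interpolation=cv2.INTER_CUBIC))
save("crop2.png",cv2.resize(f[195:245,275:360],(0,0),fx=8,fy=8,interpolation=cv2.INTER_CUBIC))
g=f.astype(int);b=((g[...,2]-g[...,0]>50)&(g[...,2]>70)).astype(np.uint8)
cs,_=cv2.findContours(b,0,2)
for k in cs:
    if cv2.contourArea(k)>400:
        r=cv2.minAreaRect(k);print(r,[pix2w(c,*p,55)[:2].round() for p in cv2.boxPoints(r)])
import numpy as np
a=cv2.imread("pics/crop1.png");b=cv2.imread("pics/crop2.png");print(a.shape,b.shape)
w=800;o=np.zeros((600,w,3),np.uint8)
a=cv2.resize(a,(283,300));o[:300,:283]=a;b=cv2.resize(b,(510,300));o[:300,285:795]=b
s=camera("side")["frame"][205:295,200:320];s=cv2.resize(cv2.cvtColor(s,4),(400,300),interpolation=cv2.INTER_CUBIC);o[300:,:400]=s
cv2.imwrite("pics/comb1.png",o)
E
```

```text
((115.89964294433594, 198.4103240966797), (42.76769256591797, 64.23768615722656), 1.9749339818954468) [array([408., 434.]), array([632., 440.]), array([630., 290.]), array([406., 286.])]
(540, 510, 3) (400, 680, 3)
```

View pics/comb1.png

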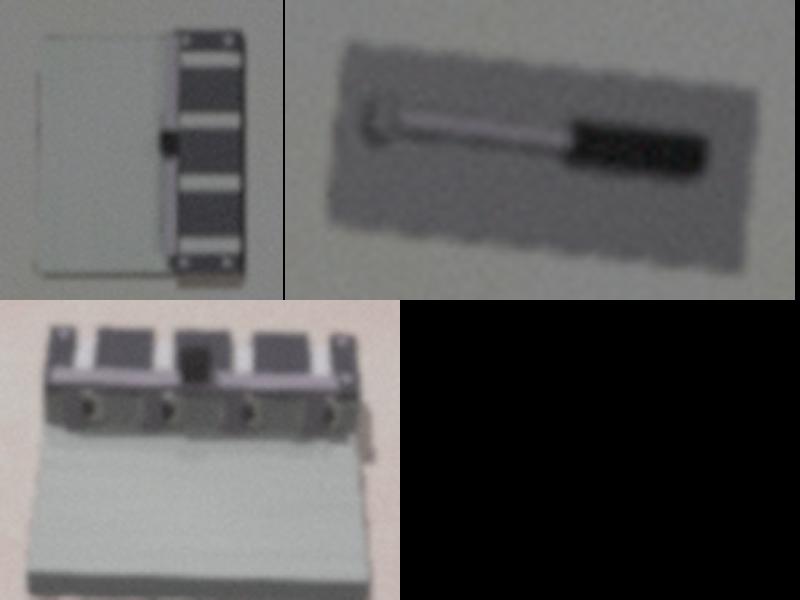

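```bash
python3 - <<'E'
from h import *
from scipy.spatial.transform import Rotation as R
c=camera("top")
A=lambda x,y,z:pix2w(c,155+x/3.333,155+y/3.333,z)[:2].round(1)
B=lambda x,y,z:pix2w(c,275+(x-285)/6,195+y/6,z)[:2].round(1)
print("apron",A(42,36,30),A(38,272,30)); print("block top R",A(244,30,75),A(244,272,75),"left",A(176,30,75),A(173,272,75))
print("grip",A(169,143,114)); print("slots",[A(210,y,75) for y in (60,121,183,244)])
print("rod pad",B(363,120,28),"joint",B(570,138,28),"hend",B(707,155,28))
print("mat",[B(*p,4) for p in ((345,42),(757,90),(743,270),(330,225))])
s=read_state();print(R.from_euler('xyz',s['eef_rot']).as_matrix().round(3))
E
```

```text
apron [640.4 193.6] [389.  187.1]
block top R [643.3 -26.6] [394.2 -33.5] left [641.9  43.9] [392.7  38.7]
grip [521.   41.6]
slots [array([611.2,   7.7]), array([547.9,   5.8]), array([484. ,   3.8]), array([421.8,   1.9])]
rod pad [ 473.6 -238.7] joint [ 465.4 -360.6] hend [ 457.1 -441. ]
mat [array([ 521.2, -229.1]), array([ 497.4, -476.4]), array([ 390. , -467.8]), array([ 411.6, -221.7])]
[[-0.     0.381 -0.925]
 [ 0.    -0.925 -0.381]
 [-1.    -0.     0.   ]]
```

Call:
servo_tool:
  dp:
    - [31,50,5]
    - [31,50,5]
    - [31,50,5]
    - [31,50,5]
    - [31,50,5]
    - [31,50,5]
    - [31,50,5]
    - [31,50,5]
    - [31,50,5]
    - [31,50,5]
  angular:
    - [0,0,7]
    - [0,0,7]
    - [0,0,7]
    - [0,0,7]
    - [0,0,7]
    - [0,0,7]
    - [0,0,7]
    - [0,0,7]
    - [0,0,7]
    - [0,0,7]
  jaw: [-0.1,-0.1,-0.1,-0.1,-0.1,-0.1,-0.1,-0.1,-0.1,-0.1]
  newtons: 40

```text
clock: 1.55
eef_pos: [520.2, -6.6, 255.7]
eef_rot: [1.195, 1.57, -0.33]
wrist_force: [-0.1, -1.2, 0.0]
finger_gap: 51.9
```

Call:
servo_tool:
  dp:
    - [0,0,0]
    - [0,0,0]
  angular:
    - [0,0,0]
    - [0,0,0]
  jaw: [-0.1,-0.1]

```text
clock: 1.8
eef_pos: [519.2, -8.8, 255.1]
eef_rot: [-1.403, 1.57, -2.932]
wrist_force: [-0.3, -0.1, -0.4]
finger_gap: 51.8
```

```bash
cat >> h.py <<'E'
from scipy.spatial.transform import Rotation as R
def wcam():
    s=read_state();c=camera("wrist");T=np.eye(4);T[:3,:3]=R.from_euler('xyz',s['eef_rot']).as_matrix();T[:3,3]=s['eef_pos']
    c["E"]=T@c["T_tool_cam"];c["s"]=s;return c
def wp(c,u,v,z):
    K=c["K"];a=(u-K[0,2]);b=(v-K[1,2]);r=np.hypot(a,b);t=r/K[0,0]
    d=c["E"][:3,:3]@np.array([np.sin(t)*a/r,-np.sin(t)*b/r,-np.cos(t)]);o=c["E"][:3,3]
    return (o+d*(z-o[2])/d[2])[:2].round(1)
def topdown(c,x0,x1,y0,y1,z,s):
    """rectified view of plane z, s px/mm; up=+x, right=-y"""
    X,Y=np.meshgrid(np.arange(x1,x0,-1/s),np.arange(y1,y0,-1/s),indexing='ij')
    P=np.stack([X,Y,np.full_like(X,z)],-1)
    E=c["E"] if "E" in c else c["extrinsics"]
    q=(P-E[:3,3])@E[:3,:3];K=c["K"]
    if "E" in c:
        rr=np.hypot(q[...,0],q[...,1]);k=np.arctan2(rr,-q[...,2])/np.maximum(rr,1e-9)
    else: k=-1/q[...,2]
    return cv2.remap(c["frame"],(K[0,2]+K[0,0]*k*q[...,0]).astype(np.float32),(K[1,2]-K[1,1]*k*q[...,1]).astype(np.float32),cv2.INTER_LINEAR)
E
python3 - <<'E'
from h import *
c=wcam();s=c["s"];print(s['eef_pos'],R.from_euler('xyz',s['eef_rot']).as_matrix().round(3),s['joints'],s['finger_gap'],s['clock'])
save("w1.png",cv2.resize(c["frame"],(800,600),interpolation=cv2.INTER_CUBIC))
E
```

```text
[519.21226226  -8.75002581 255.12387561] [[-0.001  0.999  0.041]
 [-0.     0.041 -0.999]
 [-1.    -0.001  0.   ]] [-8.72840764e-02  1.96595100e-01  1.53373598e+00 -2.06846774e-04
  1.41193040e+00 -1.28540838e-01] 51.778972537178305 1.8
```

View pics/w1.png

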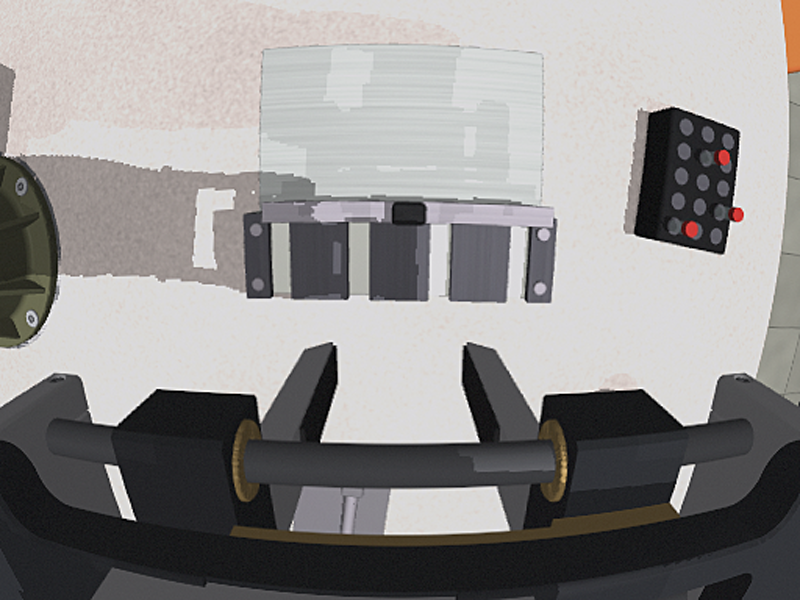

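Wrist view (800x600): four slots, all white (x≈282,359,438,517), grip block at (409,213), block corners (246,300), (552,300).

```bash
python3 - <<'E'
from h import *
c=wcam();g=lambda u,v,z:wp(c,u/1.5625,v/1.5625,z)
print("slots mid",[g(u,260,75) for u in(282,359,438,517)])
print("corners -y",g(246,300,75),g(552,302,75),"bolts",g(256,229,75),g(258,285,75),g(544,234,75),g(540,289,75))
print("apron far",g(264,48,30),g(543,54,30),"near right",g(541,203,30))
print("grip",g(393,203,114),g(426,203,114),g(409,224,114))
E
```

```text
slots mid [array([423.9,   1.7]), array([485.7,   3.5]), array([547.3,   6. ]), array([610.5,   9.2])]
corners -y [392.4 -32.3] [644.  -23.8] bolts [402.3  26.2] [403.3 -19.3] [631.3  31.5] [632.3 -13.4]
apron far [389.3 187.9] [637.7 192.8] near right [640.9  55.6]
grip [511.   49.9] [533.5  50.9] [522.5  35.9]
```

Call:
servo_tool:
  dp:
    - [1,25,-30]
    - [1.5,27,-31]
    - [0,0,-40]
    - [0,0,-35]
    - [0,0,-25]
    - [0,0,0]
    - [0,0,0]
    - [0,0,0]
    - [0,0,0]
  angular:
    - [0,0,-0.8]
    - [0,0,0]
    - [0,0,0]
    - [0,0,0]
    - [0,0,0]
    - [0,0,0]
    - [0,0,0]
    - [0,0,0]
    - [0,0,0]
  jaw: [-0.1,-0.1,-0.1,-0.1,-0.1,-0.1,1,1,1]
  newtons: 20

```text
clock: 3.02
eef_pos: [522.4, 43.4, 95.2]
eef_rot: [1.561, 1.569, 0.017]
wrist_force: [1.9, 0.2, 1.9]
finger_gap: 25.2
```

Call:
servo_tool:
  dp:
    - [0,0,0]
    - [0,0,0]
    - [0,0,0]
    - [0,0,0]
  angular:
    - [0,0,0]
    - [0,0,0]
    - [0,0,0]
    - [0,0,0]
  jaw: [1,1,1,1]

```text
clock: 3.52
eef_pos: [522.4, 43.4, 95.2]
eef_rot: [1.427, 1.57, -0.116]
wrist_force: [0.2, -0.7, 6.2]
finger_gap: 23.6
```

Call:
servo_tool:
  dp:
    - [-2,0,0]
    - [-2,0,0]
    - [0,0,0]
  angular:
    - [0,0,0]
    - [0,0,0]
    - [0,0,0]
  jaw: [1,1,1]

```text
clock: 3.9
eef_pos: [518.4, 43.3, 95.2]
eef_rot: [1.357, 1.569, -0.186]
wrist_force: [-0.6, -0.8, 6.8]
finger_gap: 24.1
```

Call:
servo_tool:
  dp:
    - [-2,0,0]
    - [0,0,0]
  angular:
    - [0,0,0]
    - [0,0,0]
  jaw: [1,1]

```text
clock: 4.15
eef_pos: [517.3, 43.3, 95.2]
eef_rot: [1.479, 1.567, -0.065]
wrist_force: [7.7, -2.5, 1.6]
finger_gap: 24.0
```

Call:
servo_tool:
  dp:
    - [-2,0,0]
    - [0,0,0]
  angular:
    - [0,0,0]
    - [0,0,0]
  jaw: [1,1]

```text
clock: 4.4
eef_pos: [517.2, 43.3, 95.2]
eef_rot: [1.535, 1.562, -0.008]
wrist_force: [23.8, -1.4, -10.5]
finger_gap: 23.7
```

Call:
servo_tool:
  dp:
    - [5,0,0]
    - [8,0.3,0]
    - [8,0.3,0]
    - [8,0.3,0]
    - [6,0,0]
    - [0,0,0]
    - [0,0,0]
  angular:
    - [0,0,0]
    - [0,0,0]
    - [0,0,0]
    - [0,0,0]
    - [0,0,0]
    - [0,0,0]
    - [0,0,0]
  jaw: [1,1,1,1,1,1,1]

```text
clock: 5.28
eef_pos: [549.7, 44.2, 95.2]
eef_rot: [1.381, 1.569, -0.163]
wrist_force: [1.6, -1.7, 5.3]
finger_gap: 23.9
```

Call:
servo_tool:
  dp:
    - [0,0,0]
    - [0,0,0]
    - [0,0,55]
    - [0,0,60]
    - [-12,-60,0]
    - [-13,-60,0]
    - [-12,-60,0]
    - [-13,-60,0]
    - [-12,-60,0]
    - [-13,-60,0]
  angular:
    - [0,0,0]
    - [0,0,0]
    - [0,0,0]
    - [0,0,0]
    - [0,0,-1]
    - [0,0,-1]
    - [0,0,-1]
    - [0,0,-1]
    - [0,0,-1]
    - [0,0,-1.2]
  jaw: [-0.2,-0.2,-0.2,-0.2,-0.2,-0.2,-0.2,-0.2,-0.2,-0.2]

```text
clock: 6.52
eef_pos: [473.2, -317.4, 209.3]
eef_rot: [-2.534, 1.57, 2.097]
wrist_force: [0.7, 0.7, -0.4]
finger_gap: 56.5
```

Call:
servo_tool:
  dp:
    - [-12,-59,0]
    - [0,0,0]
    - [0,0,0]
  angular:
    - [0,0,0]
    - [0,0,0]
    - [0,0,0]
  jaw: [-0.2,-0.2,-0.2]

```text
clock: 6.9
eef_pos: [462.0, -374.1, 209.1]
eef_rot: [-2.466, 1.57, 2.166]
wrist_force: [1.2, 0.8, -0.4]
finger_gap: 56.1
```

```bash
python3 - <<'E'
from h import *
c=wcam();s=c["s"];m=R.from_euler('xyz',s['eef_rot']).as_matrix();print(s['eef_pos'],m[:,1].round(3),s['clock'])
save("w2.png",cv2.resize(c["frame"],(800,600),interpolation=cv2.INTER_CUBIC))
t=camera("top")
g=topdown(t,350,560,-500,-200,28,2);save("t2.png",g)
cv2.imwrite("pics/cmp2.png",cv2.resize(np.hstack([cv2.cvtColor(g,4),]),(0,0),fx=1,fy=1))
E
```

```text
[ 461.96881344 -374.08738411  209.05527457] [ 0.997 -0.081 -0.001] 6.9
```

View pics/w2.png

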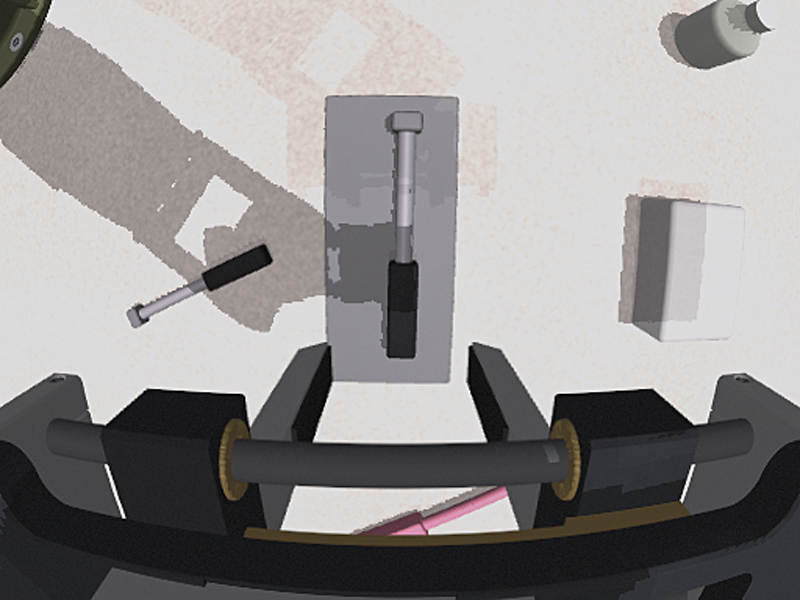

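Rod on mat: pad end top (406,117), handle from (403,262) to (401,357); the smaller look-alike is at the left (200,285).

```bash
python3 - <<'E'
from h import *
c=wcam();g=lambda u,v,z:wp(c,u/1.5625,v/1.5625,z)
print("pad",g(391,115,28),g(421,115,28),"front",g(406,112,28));print("joint",g(389,262,28),g(417,262,28));print("end",g(388,357,28),g(415,356,28))
print("mat",[g(*p,4) for p in((326,97),(459,98),(450,382),(327,379))])
E
```

```text
pad [ 465.  -246.5] [ 487.8 -248.2] front [ 476.6 -245. ]
joint [ 454.3 -360.6] [ 476.1 -362.3]
end [ 446.8 -439.1] [ 469. -440.]
mat [array([ 413. , -221.6]), array([ 521.6, -231.6]), array([ 498.9, -476.7]), array([ 388.6, -465.3])]
```

Call:
servo_tool:
  dp:
    - [2,-3,-50]
    - [0,0,-50]
    - [0,0,-50]
    - [0,0,-35]
    - [0,0,-17]
    - [0,0,0]
    - [0,0,0]
    - [0,0,0]
    - [0,0,0]
    - [0,0,0]
  angular:
    - [0,0,-0.9]
    - [0,0,0]
    - [0,0,0]
    - [0,0,0]
    - [0,0,0]
    - [0,0,0]
    - [0,0,0]
    - [0,0,0]
    - [0,0,0]
    - [0,0,0]
  jaw: [-0.2,-0.2,-0.2,-0.2,-0.2,-0.2,1,1,1,1]
  newtons: 55

```text
clock: 8.3
eef_pos: [464.2, -377.8, 7.9]
eef_rot: [1.02, 1.57, -0.647]
wrist_force: [-0.3, 1.3, 3.8]
finger_gap: 23.6
```

Call:
servo_tool:
  dp:
    - [0,0,0]
    - [0,0,0]
    - [0,0,0]
    - [0,0,20]
    - [0,0,40]
    - [0,0,0]
  angular:
    - [0,0,0]
    - [0,0,0]
    - [0,0,0]
    - [0,0,0]
    - [0,0,0]
    - [0,0,0]
  jaw: [1,1,1,1,1,1]

```text
clock: 9.05
eef_pos: [465.2, -378.7, 71.2]
eef_rot: [0.914, 1.565, -0.753]
wrist_force: [0.5, 0.4, -3.2]
finger_gap: 23.7
```

Call:
servo_tool:
  dp:
    - [-9,49,0]
    - [-9,49,0]
    - [-9,49,0]
    - [-9,48,-31]
    - [0,0,0]
    - [0,0,0]
  angular:
    - [0,0,1.8]
    - [0,0,1.7]
    - [0,0,1.8]
    - [0,0,1.7]
    - [0,0,0]
    - [0,0,0]
  jaw: [1,1,1,1,1,1]

```text
clock: 9.8
eef_pos: [428.3, -183.0, 36.7]
eef_rot: [0.708, 1.57, -0.837]
wrist_force: [0.3, -0.4, -2.7]
finger_gap: 23.5
```

```bash
python3 - <<'E'
from h import *
c=wcam();s=c["s"];m=R.from_euler('xyz',s['eef_rot']).as_matrix();print(s['eef_pos'],m.round(3).tolist(),s['clock'])
t=camera("top")
a=cv2.resize(c["frame"][:,100:412],(487,600));b=cv2.resize(t["frame"][150:300,180:258],(312,600),interpolation=cv2.INTER_CUBIC)
save("w3.png",np.hstack([a,b]))
E
```

```text
[ 428.3135824  -182.98054363   36.69111784] [[0.0, 1.0, 0.026], [-0.0, 0.026, -1.0], [-1.0, 0.0, 0.0]] 9.8
```

View pics/w3.png

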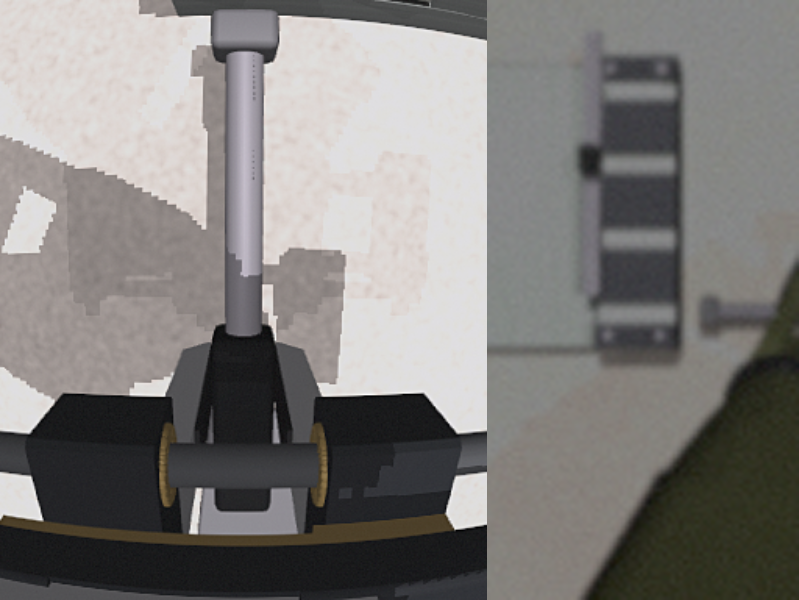

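Call:
servo_tool:
  dp:
    - [0,0,2.7]
    - [-0.2,8,0]
    - [-0.2,8,0]
    - [-0.2,6,0]
    - [0,0,0]
  angular:
    - [0,0,0]
    - [0,0,0]
    - [0,0,0]
    - [0,0,0]
    - [0,0,0]
  jaw: [1,1,1,1,1]

```text
clock: 10.52
eef_pos: [427.6, -160.5, 39.4]
eef_rot: [0.526, 1.57, -1.018]
wrist_force: [0.3, -2.9, -3.0]
finger_gap: 23.8
```

Call:
servo_tool:
  dp:
    - [-0.2,8,0]
    - [-0.2,8,0]
    - [-0.2,8,0]
    - [-0.2,8,0]
    - [-0.2,8,0]
  angular:
    - [0,0,0]
    - [0,0,0]
    - [0,0,0]
    - [0,0,0]
    - [0,0,0]
  jaw: [1,1,1,1,1]

```text
clock: 11.15
eef_pos: [426.9, -121.4, 39.5]
eef_rot: [0.506, 1.568, -1.039]
wrist_force: [-0.8, -12.4, -2.9]
finger_gap: 23.7
```

Call:
servo_tool:
  dp:
    - [-0.2,8,0]
    - [-0.2,8,0]
    - [-0.2,8,0]
    - [-0.2,8,0]
    - [-0.3,9,0]
    - [-0.3,9,0]
    - [0,0,0]
  angular:
    - [0,0,0]
    - [0,0,0]
    - [0,0,0]
    - [0,0,0]
    - [0,0,0]
    - [0,0,0]
    - [0,0,0]
  jaw: [1,1,1,1,1,1,1]

```text
clock: 12.02
eef_pos: [424.9, -70.0, 39.1]
eef_rot: [-2.333, 1.571, 2.407]
wrist_force: [0.4, -0.6, -1.4]
finger_gap: 23.8
```

```bash
python3 - <<'E'
from h import *
c=wcam();s=c["s"];print(s['eef_pos'],s['clock'])
t=camera("top")
a=cv2.resize(c["frame"][:,100:412],(487,600));b=cv2.resize(t["frame"][150:300,180:258],(312,600),interpolation=cv2.INTER_CUBIC)
save("w4.png",np.hstack([a,b]))
E
```

```text
[424.93277781 -69.97031668  39.11268233] 12.025
```

View pics/w4.png

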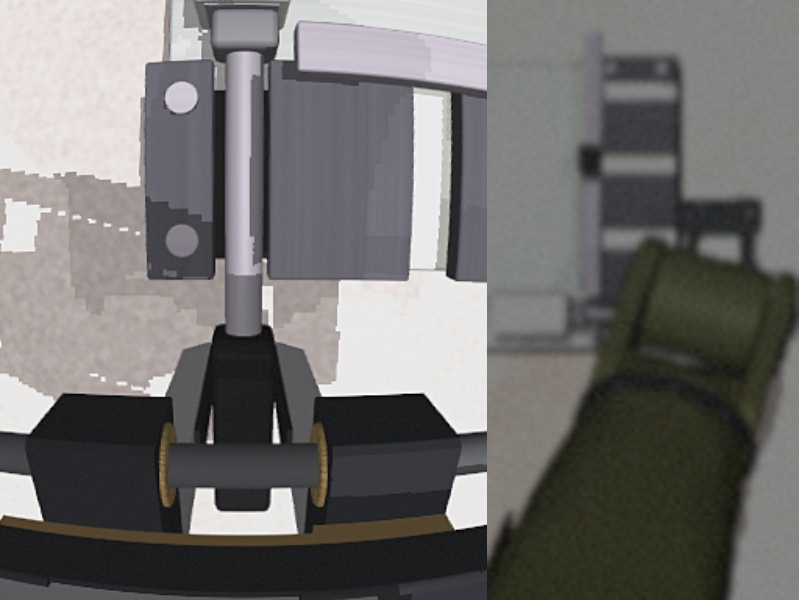

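Carrier 1 is out on the apron past the comb; the rod is still straight. Next bore.

Call:
servo_tool:
  dp:
    - [0.8,-29,0]
    - [0.8,-29,0]
    - [0.8,-29,0]
    - [0.8,-29,0]
    - [32,1,0]
    - [32,1,0]
    - [0,0,0]
    - [0,0,0]
  angular:
    - [0,0,0]
    - [0,0,0]
    - [0,0,0]
    - [0,0,0]
    - [0,0,0]
    - [0,0,0]
    - [0,0,0]
    - [0,0,0]
  jaw: [1,1,1,1,1,1,1,1]

```text
clock: 13.12
eef_pos: [491.5, -184.6, 38.7]
eef_rot: [-2.005, 1.57, 2.733]
wrist_force: [-0.5, 0.2, -1.9]
finger_gap: 23.7
```

Call:
servo_tool:
  dp:
    - [-0.2,8,0]
    - [-0.3,10,0]
    - [-0.2,6,0]
    - [-0.2,8,0]
    - [-0.2,8,0]
    - [-0.2,8,0]
    - [-0.2,8,0]
    - [-0.2,8,0]
  angular:
    - [0,0,0]
    - [0,0,0]
    - [0,0,0]
    - [0,0,0]
    - [0,0,0]
    - [0,0,0]
    - [0,0,0]
    - [0,0,0]
  jaw: [1,1,1,1,1,1,1,1]

```text
clock: 14.12
eef_pos: [490.8, -121.6, 39.6]
eef_rot: [0.427, 1.568, -1.118]
wrist_force: [0.4, -12.5, -2.7]
finger_gap: 23.3
```

Call:
servo_tool:
  dp:
    - [-0.2,8,0]
    - [-0.2,8,0]
    - [-0.2,8,0]
    - [-0.2,8,0]
    - [-0.3,9,0]
    - [-0.3,9,0]
    - [0,0,0]
    - [0,0,0]
  angular:
    - [0,0,0]
    - [0,0,0]
    - [0,0,0]
    - [0,0,0]
    - [0,0,0]
    - [0,0,0]
    - [0,0,0]
    - [0,0,0]
  jaw: [1,1,1,1,1,1,1,1]

```text
clock: 15.12
eef_pos: [489.1, -70.6, 39.1]
eef_rot: [-3.081, 1.571, 1.658]
wrist_force: [-0.8, 0.0, -2.2]
finger_gap: 23.9
```

Call:
servo_tool:
  dp:
    - [0.8,-29,0]
    - [0.8,-29,0]
    - [0.8,-29,0]
    - [0.8,-29,0]
    - [32,1,0]
    - [32,1,0]
    - [0,0,0]
    - [0,0,0]
  angular:
    - [0,0,0]
    - [0,0,0]
    - [0,0,0]
    - [0,0,0]
    - [0,0,0]
    - [0,0,0]
    - [0,0,0]
    - [0,0,0]
  jaw: [1,1,1,1,1,1,1,1]

```text
clock: 16.12
eef_pos: [555.6, -184.7, 38.7]
eef_rot: [-1.899, 1.57, 2.84]
wrist_force: [-0.4, -0.3, -1.8]
finger_gap: 23.5
```

```bash
python3 - <<'E'
from h import *
c=wcam();s=c["s"];m=R.from_euler('xyz',s['eef_rot']).as_matrix();print(s['eef_pos'],m[:,1].round(3),s['clock'])
t=camera("top")
a=cv2.resize(c["frame"][:,100:412],(487,600));b=cv2.resize(t["frame"][150:300,180:258],(312,600),interpolation=cv2.INTER_CUBIC)
save("w5.png",np.hstack([a,b]))
E
```

```text
[ 555.59875099 -184.68095609   38.72789028] [ 1.     0.026 -0.001] 16.125
```

View pics/w5.png

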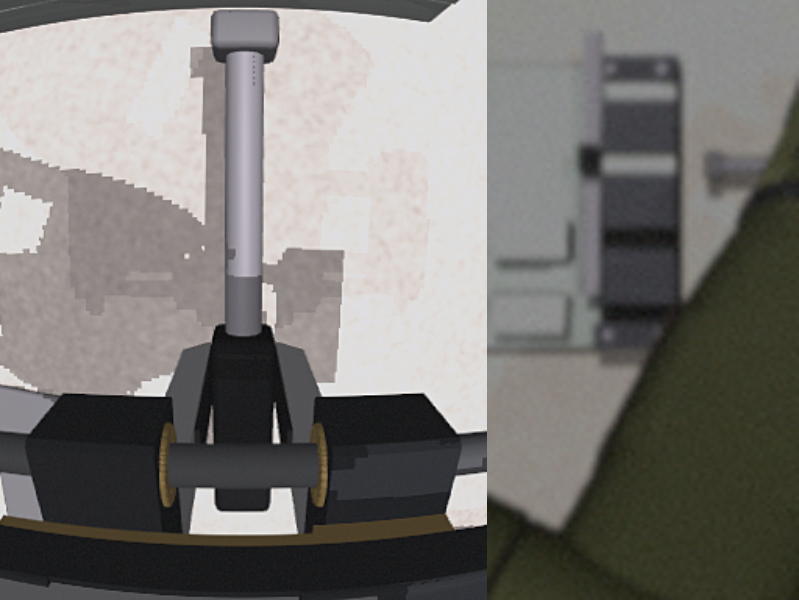

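```bash
python3 - <<'E'
from h import *
t=camera("top");P=lambda x,y,z:pix2w(t,180+x/4,150+y/4,z).round(1)[:2]
print("pad",P(713,165-0,59) if 0 else P(713-487,170,59),"slots",[P(640-487,y,64) for y in(92,163,237,312)],"corners",P(680-487,58,75),P(680-487,352,75))
f=cv2.cvtColor(t["frame"],cv2.COLOR_RGB2GRAY)[150:300,180:258]
print(f[34:52,34:46].mean(1).round());print(f[34:52,54:58].mean(1).round());print(f[34:52,60:66].mean(1).round())
E
```

```text
pad [546.6 -56.8] slots [array([612.9,   8.1]), array([550.9,   6.2]), array([486.9,   4.3]), array([422.6,   2.3])] corners [641.6 -26.8] [389.5 -33.8]
[ 66.  64.  65.  70.  93. 121. 137. 139. 127. 103.  78.  66.  65.  64.
  64.  63.  63.  62.]
[137. 136. 132. 123. 102.  95.  92.  94.  92.  86.  84.  90.  96. 102.
 107. 123. 135. 140.]
[135. 135. 136. 133. 125. 112. 107. 103.  92.  84.  82.  83.  92. 108.
 122. 122. 116. 108.]
```

Call:
servo_tool:
  dp:
    - [0.8,8,0]
    - [-0.3,10,0]
    - [-0.2,6,0]
    - [-0.2,8,0]
    - [-0.2,8,0]
    - [-0.2,8,0]
    - [-0.2,8,0]
    - [-0.2,8,0]
  angular:
    - [0,0,0]
    - [0,0,0]
    - [0,0,0]
    - [0,0,0]
    - [0,0,0]
    - [0,0,0]
    - [0,0,0]
    - [0,0,0]
  jaw: [1,1,1,1,1,1,1,1]

```text
clock: 17.27
eef_pos: [555.9, -121.8, 39.6]
eef_rot: [0.413, 1.568, -1.132]
wrist_force: [-0.1, -13.2, -1.7]
finger_gap: 24.0
```

Call:
servo_tool:
  dp:
    - [-0.2,8,0]
    - [-0.2,8,0]
    - [-0.2,8,0]
    - [-0.2,8,0]
    - [-0.3,10,0]
    - [-0.3,10,0]
    - [0,0,0]
    - [0,0,0]
  angular:
    - [0,0,0]
    - [0,0,0]
    - [0,0,0]
    - [0,0,0]
    - [0,0,0]
    - [0,0,0]
    - [0,0,0]
    - [0,0,0]
  jaw: [1,1,1,1,1,1,1,1]

```text
clock: 18.27
eef_pos: [554.2, -68.6, 39.1]
eef_rot: [-2.404, 1.571, 2.335]
wrist_force: [0.2, 0.0, -3.1]
finger_gap: 23.7
```

Call:
servo_tool:
  dp:
    - [0.8,-29,0]
    - [0.8,-29,0]
    - [0.8,-29,0]
    - [0.8,-30,0]
    - [32,1,0]
    - [32,1,0]
    - [0,0,0]
    - [0,0,0]
  angular:
    - [0,0,0]
    - [0,0,0]
    - [0,0,0]
    - [0,0,0]
    - [0,0,0]
    - [0,0,0]
    - [0,0,0]
    - [0,0,0]
  jaw: [1,1,1,1,1,1,1,1]

```text
clock: 19.27
eef_pos: [620.7, -183.7, 38.7]
eef_rot: [-1.89, 1.57, 2.849]
wrist_force: [0.0, 0.5, -1.7]
finger_gap: 23.3
```

Call:
servo_tool:
  dp:
    - [-0.2,8,0]
    - [-0.3,10,0]
    - [-0.2,6,0]
    - [-0.2,8,0]
    - [-0.2,8,0]
    - [-0.2,8,0]
    - [-0.2,8,0]
    - [-0.2,8,0]
  angular:
    - [0,0,0]
    - [0,0,0]
    - [0,0,0]
    - [0,0,0]
    - [0,0,0]
    - [0,0,0]
    - [0,0,0]
    - [0,0,0]
  jaw: [1,1,1,1,1,1,1,1]

```text
clock: 20.27
eef_pos: [619.9, -121.0, 39.7]
eef_rot: [0.373, 1.568, -1.172]
wrist_force: [0.4, -12.7, -2.1]
finger_gap: 23.9
```

Call:
servo_tool:
  dp:
    - [-0.2,8,0]
    - [-0.2,8,0]
    - [-0.2,8,0]
    - [-0.2,8,0]
    - [-0.3,10,0]
    - [-0.3,10,0]
    - [0,0,0]
    - [0,0,0]
  angular:
    - [0,0,0]
    - [0,0,0]
    - [0,0,0]
    - [0,0,0]
    - [0,0,0]
    - [0,0,0]
    - [0,0,0]
    - [0,0,0]
  jaw: [1,1,1,1,1,1,1,1]

```text
clock: 21.28
eef_pos: [618.3, -67.6, 39.1]
eef_rot: [-2.138, 1.571, 2.6]
wrist_force: [-0.0, 0.6, -2.8]
finger_gap: 23.5
```

Call:
servo_tool:
  dp:
    - [0.8,-29,0]
    - [0.8,-29,0]
    - [0.8,-29,0]
    - [0.8,-30,0]
    - [0,0,0]
  angular:
    - [0,0,0]
    - [0,0,0]
    - [0,0,0]
    - [0,0,0]
    - [0,0,0]
  jaw: [1,1,1,1,1]

```text
clock: 21.9
eef_pos: [621.2, -186.8, 39.0]
eef_rot: [0.184, 1.571, -1.364]
wrist_force: [0.3, -0.2, -2.8]
finger_gap: 23.8
```

Call:
servo_tool:
  dp:
    - [-42,-10,20]
    - [-42,-10,20]
    - [-42,-10,0]
    - [-43,-10,0]
    - [0,-53,0]
    - [0,-53,0]
    - [0,-52,0]
    - [0,0,-30]
    - [0,0,-20]
    - [0,0,0]
  angular:
    - [0,0,0]
    - [0,0,0]
    - [0,0,-1]
    - [0,0,-1]
    - [0,0,-2]
    - [0,0,-2]
    - [0,0,-1]
    - [0,0,0]
    - [0,0,0]
    - [0,0,0]
  jaw: [1,1,1,1,1,1,1,1,1,1]

```text
clock: 23.15
eef_pos: [452.1, -381.2, 27.7]
eef_rot: [-2.273, 1.568, 2.344]
wrist_force: [0.1, -0.5, -3.4]
finger_gap: 23.4
```

Call:
servo_tool:
  dp:
    - [0,0,-10]
    - [0,0,-5]
    - [0,0,0]
  angular:
    - [0,0,0]
    - [0,0,0]
    - [0,0,0]
  jaw: [1,1,1]

```text
clock: 23.52
eef_pos: [452.5, -382.4, 14.1]
eef_rot: [-2.27, 1.571, 2.347]
wrist_force: [0.3, 0.3, -1.3]
finger_gap: 23.3
```

Call:
servo_tool:
  dp:
    - [0,0,-4]
    - [0,0,-1.5]
    - [0,0,0]
  angular:
    - [0,0,0]
    - [0,0,0]
    - [0,0,0]
  jaw: [1,1,1]

```text
clock: 23.9
eef_pos: [452.5, -382.6, 8.6]
eef_rot: [-2.181, 1.571, 2.436]
wrist_force: [-0.3, 1.0, -2.4]
finger_gap: 23.5
```

Release, rise, look.

Call:
servo_tool:
  dp:
    - [0,0,-0.7]
    - [0,0,0]
    - [0,0,0]
    - [0,0,0]
    - [0,0,60]
    - [0,0,62]
    - [0,0,62]
    - [0,0,0]
    - [0,0,0]
  angular:
    - [0,0,0]
    - [0,0,0]
    - [0,0,0]
    - [0,0,0]
    - [0,0,0]
    - [0,0,0]
    - [0,0,0]
    - [0,0,0]
    - [0,0,0]
  jaw: [1,-0.1,-0.1,-0.1,-0.1,-0.1,-0.1,-0.1,-0.1]

```text
clock: 25.02
eef_pos: [452.3, -382.4, 191.3]
eef_rot: [-2.238, 1.57, 2.379]
wrist_force: [-0.5, -0.1, -1.0]
finger_gap: 51.6
```

```bash
python3 - <<'E'
from h import *
c=wcam();s=c["s"];m=R.from_euler('xyz',s['eef_rot']).as_matrix();print(s['eef_pos'],m[:,1].round(3),s['clock'])
t=camera("top")
a=cv2.resize(c["frame"][40:260,150:360],(400,419));b=topdown(t,380,660,30,200,64,2);print(b.shape)
o=np.zeros((560,740,3),np.uint8);o[:419,:400]=a;o[:,400:400+b.shape[1]]=b[:560]
save("w6.png",o)
E
```

```text
[ 452.28794222 -382.41943279  191.27061558] [ 0.995 -0.096 -0.001] 25.025
(560, 340, 3)
```

View pics/w6.png

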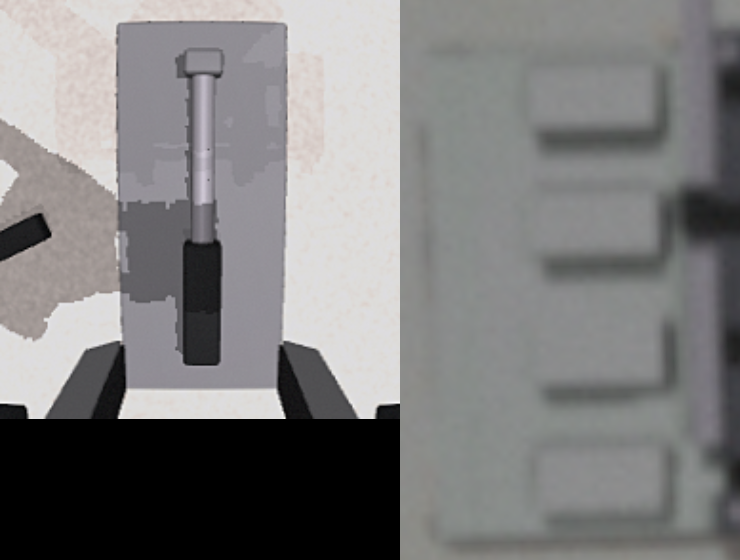

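Rod lies flat and centred on the mat; the 4 carriers stand on the apron at y≈100, x≈420, 483, 548, 610. Picking now.

Call:
servo_tool:
  dp:
    - [-4,60,0]
    - [-4,60,0]
    - [-4,60,0]
    - [-4,60,0]
    - [-4,60,0]
    - [-4,60,0]
    - [-4,60,0]
    - [-4,61,0]
    - [0,0,-20]
    - [0,0,-20]
  angular:
    - [0,0,1]
    - [0,0,1]
    - [0,0,1]
    - [0,0,1]
    - [0,0,1]
    - [0,0,1]
    - [0,0,1]
    - [0,0,0]
    - [0,0,0]
    - [0,0,0]
  jaw: [-0.1,-0.1,-0.1,-0.1,-0.1,-0.1,-0.1,-0.1,-0.1,-0.1]
  newtons: 30

```text
clock: 26.38
eef_pos: [419.8, 99.2, 150.4]
eef_rot: [-1.43, 1.569, -2.973]
wrist_force: [0.6, -0.1, 0.5]
finger_gap: 51.9
```

```bash
python3 - <<'E'
from h import *
c=wcam();s=c["s"];print(s['eef_pos'],s['clock'])
save("w7.png",cv2.resize(c["frame"],(800,600)))
E
```

```text
[419.84916245  99.17757265 150.39113516] 26.375
```

View pics/w7.png

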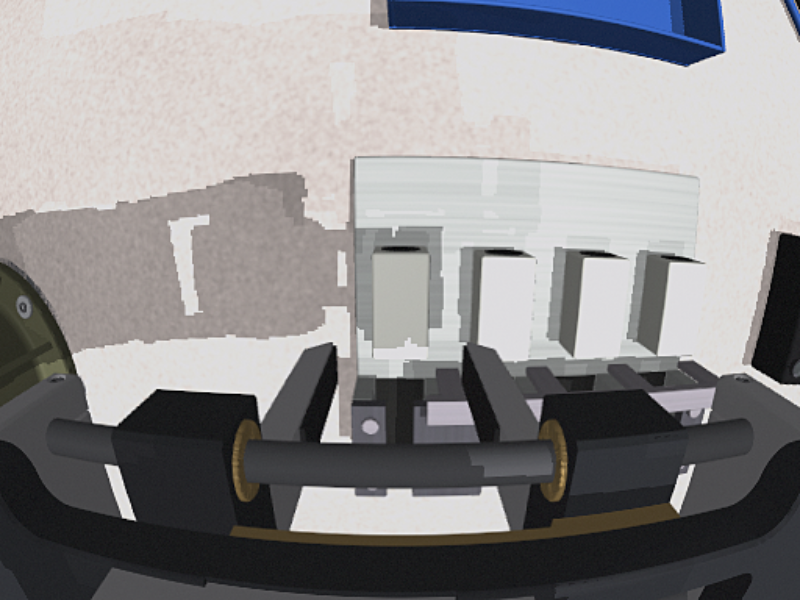

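```bash
python3 - <<'E'
from h import *
c=wcam();g=lambda u,v,z:wp(c,u/1.5625,v/1.5625,z)
for q in [((374,252),(428,252)),((374,347),(427,347)),((482,256),(536,258)),((577,257),(628,260)),((662,260),(706,262))]: print([g(*p,64) for p in q])
print("bin near edge",g(389,2,55),g(724,48,55),g(688,65,1))
t=camera("top");P=lambda x,y,z:pix2w(t,x/1.5625,y/1.5625,z).round(1)[:2]
print("bin",P(139,254,55),P(222,256,55),P(137,362,55),P(219,363,55))
E
```

```text
[array([401.8, 131.4]), array([432.4, 132.2])]
[array([402.6,  74.5]), array([434.2,  75.4])]
[array([463.6, 131. ]), array([496. , 131.3])]
[array([522. , 133.2]), array([557.2, 133.3])]
[array([582.8, 134.9]), array([619.9, 135.9])]
bin near edge [405.9 282.5] [637.8 289.1] [641.3 288. ]
bin [642.2 464.1] [641.4 277.3] [400.8 453.5] [402.3 272.2]
```

Call:
servo_tool:
  dp:
    - [-1,1,-50]
    - [0,0,-40]
    - [0,0,-22]
    - [0,0,0]
    - [0,0,0]
    - [0,0,0]
    - [0,0,0]
    - [0,0,0]
    - [0,0,30]
    - [0,0,40]
  angular:
    - [0,0,0]
    - [0,0,0]
    - [0,0,0]
    - [0,0,0]
    - [0,0,0]
    - [0,0,0]
    - [0,0,0]
    - [0,0,0]
    - [0,0,0]
    - [0,0,0]
  jaw: [-0.1,-0.1,-0.1,-0.1,1,1,1,1,1,1]

```text
clock: 27.78
eef_pos: [419.0, 99.3, 110.7]
eef_rot: [-1.445, 1.569, -2.989]
wrist_force: [0.0, 0.0, -0.9]
finger_gap: 33.5
```

Call:
servo_tool:
  dp:
    - [9,51,0]
    - [9,51,0]
    - [8,50,0]
    - [9,51,0]
    - [9,50,0]
    - [8,50,0]
    - [0,0,-40]
    - [0,0,-35]
    - [0,0,-20]
    - [0,0,0]
  angular:
    - [0,0,0]
    - [0,0,0]
    - [0,0,0]
    - [0,0,0]
    - [0,0,0]
    - [0,0,0]
    - [0,0,0]
    - [0,0,0]
    - [0,0,0]
    - [0,0,0]
  jaw: [1,1,1,1,1,1,1,1,1,1]

```text
clock: 29.02
eef_pos: [471.4, 402.3, 14.7]
eef_rot: [-1.055, 1.57, -2.6]
wrist_force: [0.1, -0.3, -0.7]
finger_gap: 33.5
```

Call:
servo_tool:
  dp:
    - [0,0,0]
    - [0,0,0]
    - [0,0,50]
    - [0,0,50]
    - [2,-50,0]
    - [2,-50,0]
    - [2,-50,0]
    - [2,-50,0]
    - [2,-50,0]
    - [2,-50,0]
  angular:
    - [0,0,0]
    - [0,0,0]
    - [0,0,0]
    - [0,0,0]
    - [0,0,0]
    - [0,0,0]
    - [0,0,0]
    - [0,0,0]
    - [0,0,0]
    - [0,0,0]
  jaw: [-0.1,-0.1,-0.1,-0.1,-0.1,-0.1,-0.1,-0.1,-0.1,-0.1]

```text
clock: 30.28
eef_pos: [483.6, 100.8, 115.7]
eef_rot: [1.645, 1.569, 0.1]
wrist_force: [1.7, 0.3, -0.1]
finger_gap: 52.0
```

Call:
servo_tool:
  dp:
    - [-0.5,0,-35]
    - [0,0,-27]
    - [0,0,-14]
    - [0,0,0]
    - [0,0,0]
    - [0,0,0]
    - [0,0,0]
    - [0,0,0]
    - [0,0,30]
    - [0,0,40]
  angular:
    - [0,0,0]
    - [0,0,0]
    - [0,0,0]
    - [0,0,0]
    - [0,0,0]
    - [0,0,0]
    - [0,0,0]
    - [0,0,0]
    - [0,0,0]
    - [0,0,0]
  jaw: [-0.1,-0.1,-0.1,-0.1,1,1,1,1,1,1]

```text
clock: 31.52
eef_pos: [482.4, 102.3, 109.3]
eef_rot: [-1.458, 1.569, -3.002]
wrist_force: [-0.1, 0.9, -0.7]
finger_gap: 34.1
```

Call:
servo_tool:
  dp:
    - [-2,45,0]
    - [-2,45,0]
    - [-2,45,0]
    - [-2,45,0]
    - [-3,44,0]
    - [0,0,0]
    - [0,0,-40]
    - [0,0,-35]
    - [0,0,-17]
    - [0,0,0]
  angular:
    - [0,0,0]
    - [0,0,0]
    - [0,0,0]
    - [0,0,0]
    - [0,0,0]
    - [0,0,0]
    - [0,0,0]
    - [0,0,0]
    - [0,0,0]
    - [0,0,0]
  jaw: [1,1,1,1,1,1,1,1,1,1]

```text
clock: 32.78
eef_pos: [472.7, 326.4, 17.4]
eef_rot: [2.368, 1.569, 0.822]
wrist_force: [1.6, 6.1, -0.8]
finger_gap: 33.9
```

Call:
servo_tool:
  dp:
    - [0,3,5]
    - [0,0,0]
  angular:
    - [0,0,0]
    - [0,0,0]
  jaw: [1,1]

```text
clock: 33.02
eef_pos: [472.2, 329.1, 22.5]
eef_rot: [1.773, 1.57, 0.228]
wrist_force: [-0.4, 0.2, -1.2]
finger_gap: 34.1
```

```bash
python3 - <<'E'
from h import *
s=read_state();print(s['wrist_force'],s['eef_pos'],s['joints'])
c=wcam();t=camera("top")
a=cv2.resize(c["frame"],(533,400));b=cv2.resize(t["frame"][150:250,70:136],(264,400),interpolation=cv2.INTER_CUBIC)
save("w8.png",np.hstack([a,b]))
E
```

```text
[-0.43690306  0.17695842 -1.22530454] [472.23176764 329.12834693  22.47277003] [ 5.45120794e-01  5.66677413e-01  1.60282434e+00 -1.62188685e-04
  9.71682945e-01  5.19363363e-01]
```

View pics/w8.png

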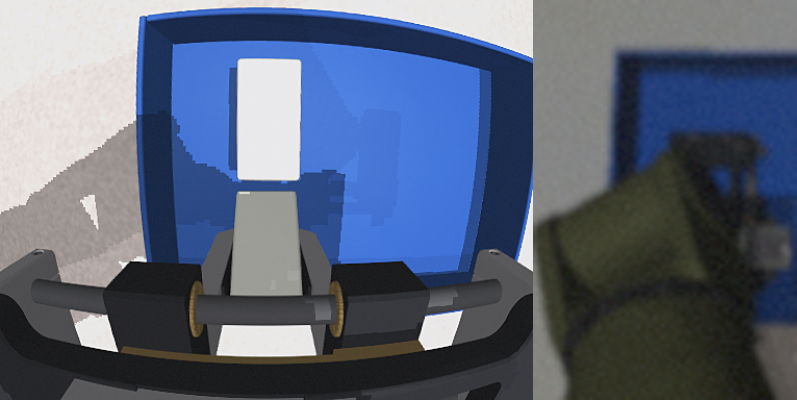

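Call:
servo_tool:
  dp:
    - [0,0,-5]
    - [0,0,0]
    - [0,0,0]
    - [0,0,0]
    - [0,0,50]
    - [0,0,48]
    - [15,-56,0]
    - [15,-57,0]
    - [15,-57,0]
    - [15,-57,0]
  angular:
    - [0,0,0]
    - [0,0,0]
    - [0,0,0]
    - [0,0,0]
    - [0,0,0]
    - [0,0,0]
    - [0,0,0]
    - [0,0,0]
    - [0,0,0]
    - [0,0,0]
  jaw: [1,1,-0.1,-0.1,-0.1,-0.1,-0.1,-0.1,-0.1,-0.1]

```text
clock: 34.38
eef_pos: [532.2, 100.5, 114.9]
eef_rot: [1.443, 1.571, -0.101]
wrist_force: [1.6, -0.3, 0.5]
finger_gap: 51.7
```

Call:
servo_tool:
  dp:
    - [14,0,-35]
    - [0,0,-26]
    - [0,0,-14]
    - [0,0,0]
    - [0,0,0]
    - [0,0,0]
    - [0,0,0]
    - [0,0,0]
    - [0,0,30]
    - [0,0,40]
  angular:
    - [0,0,0]
    - [0,0,0]
    - [0,0,0]
    - [0,0,0]
    - [0,0,0]
    - [0,0,0]
    - [0,0,0]
    - [0,0,0]
    - [0,0,0]
    - [0,0,0]
  jaw: [-0.1,-0.1,-0.1,-0.1,1,1,1,1,1,1]

```text
clock: 35.62
eef_pos: [545.3, 102.3, 110.1]
eef_rot: [-1.467, 1.569, -3.012]
wrist_force: [0.0, 0.4, -0.0]
finger_gap: 33.8
```

Call:
servo_tool:
  dp:
    - [4,50,0]
    - [4,50,0]
    - [4,50,0]
    - [4,50,0]
    - [5,50,0]
    - [5,50,0]
    - [0,0,-40]
    - [0,0,-35]
    - [0,0,-18]
    - [0,0,0]
  angular:
    - [0,0,0]
    - [0,0,0]
    - [0,0,0]
    - [0,0,0]
    - [0,0,0]
    - [0,0,0]
    - [0,0,0]
    - [0,0,0]
    - [0,0,0]
    - [0,0,0]
  jaw: [1,1,1,1,1,1,1,1,1,1]

```text
clock: 36.88
eef_pos: [571.9, 402.2, 16.6]
eef_rot: [-1.07, 1.57, -2.615]
wrist_force: [0.9, -0.8, -1.5]
finger_gap: 33.7
```

Call:
servo_tool:
  dp:
    - [0,0,0]
    - [0,0,0]
    - [0,0,50]
    - [0,0,48]
    - [6,-50,0]
    - [7,-50,0]
    - [7,-50,0]
    - [6,-50,0]
    - [7,-50,0]
    - [6,-50,0]
  angular:
    - [0,0,0]
    - [0,0,0]
    - [0,0,0]
    - [0,0,0]
    - [0,0,0]
    - [0,0,0]
    - [0,0,0]
    - [0,0,0]
    - [0,0,0]
    - [0,0,0]
  jaw: [-0.1,-0.1,-0.1,-0.1,-0.1,-0.1,-0.1,-0.1,-0.1,-0.1]

```text
clock: 38.12
eef_pos: [611.3, 100.7, 115.8]
eef_rot: [1.64, 1.57, 0.096]
wrist_force: [0.2, -0.3, 0.2]
finger_gap: 51.6
```

Call:
servo_tool:
  dp:
    - [0,0,-35]
    - [0,0,-26]
    - [0,0,-14]
    - [0,0,0]
    - [0,0,0]
    - [0,0,0]
    - [0,0,0]
    - [0,0,0]
    - [0,0,30]
    - [0,0,40]
  angular:
    - [0,0,0]
    - [0,0,0]
    - [0,0,0]
    - [0,0,0]
    - [0,0,0]
    - [0,0,0]
    - [0,0,0]
    - [0,0,0]
    - [0,0,0]
    - [0,0,0]
  jaw: [-0.1,-0.1,-0.1,-0.1,1,1,1,1,1,1]

```text
clock: 39.38
eef_pos: [610.3, 102.3, 110.0]
eef_rot: [-1.48, 1.569, -3.025]
wrist_force: [-0.0, -0.1, -1.3]
finger_gap: 33.8
```

Fourth to (571, 328).

Call:
servo_tool:
  dp:
    - [-8,45,0]
    - [-8,45,0]
    - [-8,45,0]
    - [-8,45,0]
    - [-7,45,0]
    - [0,0,0]
    - [0,0,-40]
    - [0,0,-35]
    - [0,0,-16]
    - [0,0,0]
  angular:
    - [0,0,0]
    - [0,0,0]
    - [0,0,0]
    - [0,0,0]
    - [0,0,0]
    - [0,0,0]
    - [0,0,0]
    - [0,0,0]
    - [0,0,0]
    - [0,0,0]
  jaw: [1,1,1,1,1,1,1,1,1,1]

```text
clock: 40.62
eef_pos: [571.9, 326.7, 18.5]
eef_rot: [-1.046, 1.569, -2.591]
wrist_force: [-0.1, 0.6, -0.6]
finger_gap: 34.0
```

Call:
servo_tool:
  dp:
    - [0,0,0]
    - [0,0,0]
    - [0,0,50]
    - [0,0,48]
    - [-5,-57,10]
    - [-5,-57,10]
    - [-5,-57,10]
    - [-5,-57,0]
    - [-5,-55,0]
    - [0,0,0]
  angular:
    - [0,0,0]
    - [0,0,0]
    - [0,0,0]
    - [0,0,0]
    - [0,0,0]
    - [0,0,0]
    - [0,0,0]
    - [0,0,0]
    - [0,0,0]
    - [0,0,0]
  jaw: [-0.1,-0.1,-0.1,-0.1,-0.1,-0.1,-0.1,-0.1,-0.1,-0.1]

```text
clock: 41.88
eef_pos: [547.0, 41.4, 148.1]
eef_rot: [1.385, 1.569, -0.163]
wrist_force: [0.5, 0.2, -0.2]
finger_gap: 51.9
```

Call:
servo_tool:
  dp:
    - [2.5,2.5,-30]
    - [0,0,-23]
    - [0,0,0]
    - [0,0,0]
    - [0,0,0]
    - [0,0,0]
    - [0,0,0]
  angular:
    - [0,0,0]
    - [0,0,0]
    - [0,0,0]
    - [0,0,0]
    - [0,0,0]
    - [0,0,0]
    - [0,0,0]
  jaw: [-0.1,-0.1,-0.1,1,1,1,1]
  newtons: 20

```text
clock: 42.75
eef_pos: [549.8, 46.9, 94.6]
eef_rot: [1.696, 1.57, 0.151]
wrist_force: [-1.2, 0.2, 4.3]
finger_gap: 23.9
```

Call:
servo_tool:
  dp:
    - [-8,-0.2,0]
    - [-8,-0.2,0]
    - [-8,-0.2,0]
    - [-5,-0.2,0]
    - [-2,0,0]
    - [-2,0,0]
    - [0,0,0]
    - [0,0,0]
  angular:
    - [0,0,0]
    - [0,0,0]
    - [0,0,0]
    - [0,0,0]
    - [0,0,0]
    - [0,0,0]
    - [0,0,0]
    - [0,0,0]
  jaw: [1,1,1,1,1,1,1,1]

```text
clock: 43.75
eef_pos: [517.2, 46.1, 94.6]
eef_rot: [1.585, 1.568, 0.04]
wrist_force: [5.3, 0.8, 2.8]
finger_gap: 24.1
```

Touching the stop; one more nudge, then release and rise clear.

Call:
servo_tool:
  dp:
    - [-1.5,0,0]
    - [0,0,0]
  angular:
    - [0,0,0]
    - [0,0,0]
  jaw: [1,1]

```text
clock: 44.0
eef_pos: [517.1, 46.1, 94.6]
eef_rot: [1.579, 1.564, 0.034]
wrist_force: [18.9, 1.9, -5.7]
finger_gap: 23.5
```

Call:
servo_tool:
  dp:
    - [0,0,0]
    - [0,0,0]
    - [0,0,30]
    - [0,0,60]
    - [0,0,60]
    - [-30,-30,0]
    - [-30,-30,0]
    - [-30,-30,0]
    - [0,0,0]
    - [0,0,0]
  angular:
    - [0,0,0]
    - [0,0,0]
    - [0,0,0]
    - [0,0,0]
    - [0,0,0]
    - [0,0,0]
    - [0,0,0]
    - [0,0,0]
    - [0,0,0]
    - [0,0,0]
  jaw: [-0.1,-0.1,-0.1,-0.1,-0.1,-0.1,-0.1,-0.1,-0.1,-0.1]

```text
clock: 45.25
eef_pos: [425.2, -43.7, 244.0]
eef_rot: [2.534, 1.571, 0.988]
wrist_force: [-0.6, 0.4, 0.3]
finger_gap: 51.5
```

```bash
python3 - <<'E'
from h import *
c=wcam();t=camera("top");s=camera("side")
a=cv2.resize(c["frame"],(460,345));b=cv2.resize(s["frame"][100:384,150:330],(330,520),interpolation=cv2.INTER_CUBIC)
o=np.zeros((560,795,3),np.uint8);o[:345,:460]=a;o[:520,462:792]=b
d=cv2.resize(t["frame"][150:245,80:360],(460,156));o[350:506,:460]=d
save("w9.png",o)
E
```

```text
(no output)
```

View pics/w9.png

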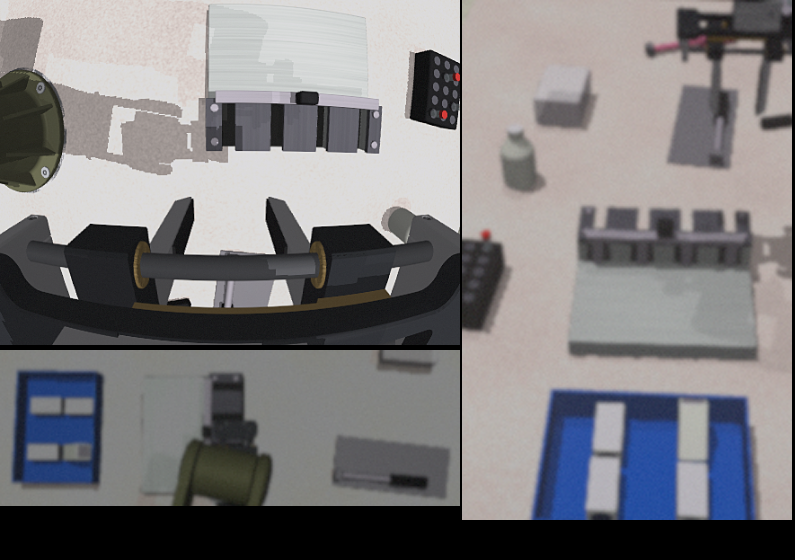

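All carriers are in the bin and the comb is shut, but the rod has been knocked aside (mat's edge, crop (338..427,480)). I'll put it back.

Call:
servo_tool:
  dp:
    - [2,-56,-6]
    - [2,-56,-6]
    - [2,-56,-6]
    - [2,-56,-6]
    - [2,-56,-6]
    - [2,-56,-6]
    - [0,0,0]
    - [0,0,0]
  angular:
    - [0,0,-1]
    - [0,0,-1]
    - [0,0,-1]
    - [0,0,-1]
    - [0,0,-1]
    - [0,0,-1]
    - [0,0,0]
    - [0,0,0]
  jaw: [-0.1,-0.1,-0.1,-0.1,-0.1,-0.1,-0.1,-0.1]

```text
clock: 46.4
eef_pos: [437.4, -379.3, 207.4]
eef_rot: [-2.415, 1.57, 2.219]
wrist_force: [0.6, 0.7, -0.1]
finger_gap: 51.6
```

```bash
python3 - <<'E'
from h import *
c=wcam();s=c["s"];m=R.from_euler('xyz',s['eef_rot']).as_matrix();print(s['eef_pos'],m[:,1].round(3),s['clock'])
save("w10.png",cv2.resize(c["frame"],(800,600),interpolation=cv2.INTER_CUBIC))
E
```

```text
[ 437.36321315 -379.25439539  207.43102433] [ 0.997 -0.078 -0.001] 46.4
```

View pics/w10.png

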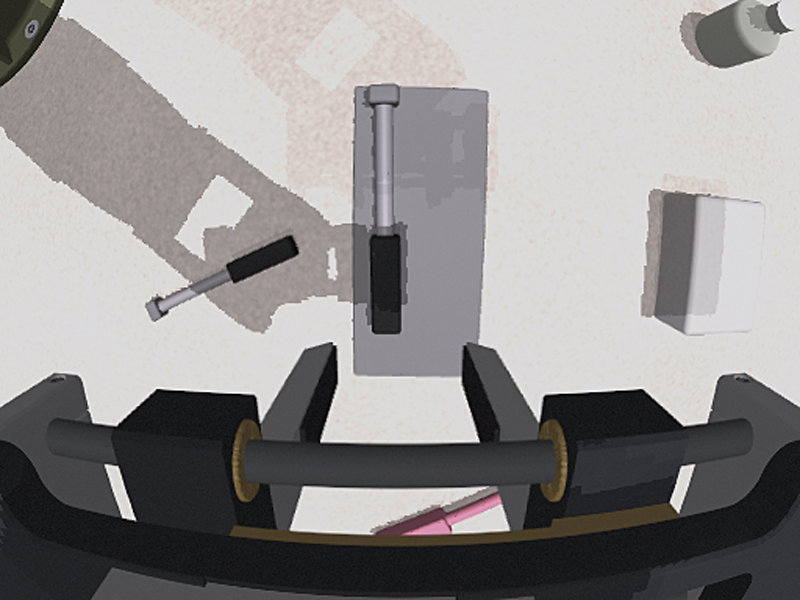

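```bash
python3 - <<'E'
from h import *
c=wcam();g=lambda u,v,z:wp(c,u/1.5625,v/1.5625,z)
for p in((384.5,87),(385,236),(386.5,332)): print(g(*p,28))
print([g(*p,4) for p in((356,87),(489,91),(479,376),(355,373))])
E
```

```text
[ 436.6 -229.5]
[ 427.9 -345.3]
[ 422.6 -422.4]
[array([ 413.2, -221.8]), array([ 521.6, -232. ]), array([ 500.3, -477.9]), array([ 390.1, -466. ])]
```

Call:
servo_tool:
  dp:
    - [-5,9,-50]
    - [-5.5,9,-50]
    - [0,0,-50]
    - [0,0,-35]
    - [0,0,-15]
    - [0,0,0]
    - [0,0,0]
    - [0,0,0]
    - [0,0,0]
    - [0,0,0]
  angular:
    - [0,0,0.3]
    - [0,0,0]
    - [0,0,0]
    - [0,0,0]
    - [0,0,0]
    - [0,0,0]
    - [0,0,0]
    - [0,0,0]
    - [0,0,0]
    - [0,0,0]
  jaw: [-0.1,-0.1,-0.1,-0.1,-0.1,-0.1,1,1,1,1]
  newtons: 45

```text
clock: 47.75
eef_pos: [426.8, -362.2, 8.6]
eef_rot: [0.91, 1.57, -0.734]
wrist_force: [-0.2, 0.5, 6.7]
finger_gap: 23.6
```

Call:
servo_tool:
  dp:
    - [0,0,0]
    - [0,0,15]
    - [13,-11,0]
    - [13,-12,0]
    - [0,0,0]
    - [0,0,-9]
    - [0,0,-4.5]
    - [0,0,0]
  angular:
    - [0,0,0]
    - [0,0,0]
    - [0,0,-0.7]
    - [0,0,-0.6]
    - [0,0,0]
    - [0,0,0]
    - [0,0,0]
    - [0,0,0]
  jaw: [1,1,1,1,1,1,1,1]

```text
clock: 48.75
eef_pos: [452.1, -384.6, 9.1]
eef_rot: [-2.206, 1.57, 2.41]
wrist_force: [0.3, 0.1, -2.5]
finger_gap: 23.4
```

Call:
servo_tool:
  dp:
    - [0,0,-0.7]
    - [0,0,0]
    - [0,0,0]
    - [0,0,0]
    - [0,0,60]
    - [0,0,62]
    - [0,0,62]
    - [0,0,0]
    - [0,0,0]
  angular:
    - [0,0,0]
    - [0,0,0]
    - [0,0,0]
    - [0,0,0]
    - [0,0,0]
    - [0,0,0]
    - [0,0,0]
    - [0,0,0]
    - [0,0,0]
  jaw: [1,-0.1,-0.1,-0.1,-0.1,-0.1,-0.1,-0.1,-0.1]

```text
clock: 49.88
eef_pos: [452.3, -384.7, 192.1]
eef_rot: [-2.25, 1.57, 2.366]
wrist_force: [-0.1, 0.0, -0.7]
finger_gap: 51.9
```

```bash
python3 - <<'E'
from h import *
c=wcam();t=camera("top")
a=cv2.resize(c["frame"],(500,375));d=cv2.resize(t["frame"][150:250,70:360],(780,269))
o=np.zeros((590,780,3),np.uint8);o[:320,:500]=a[:320];o[321:590]=d;save("w11.png",o)
E
```

```text
(no output)
```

View pics/w11.png

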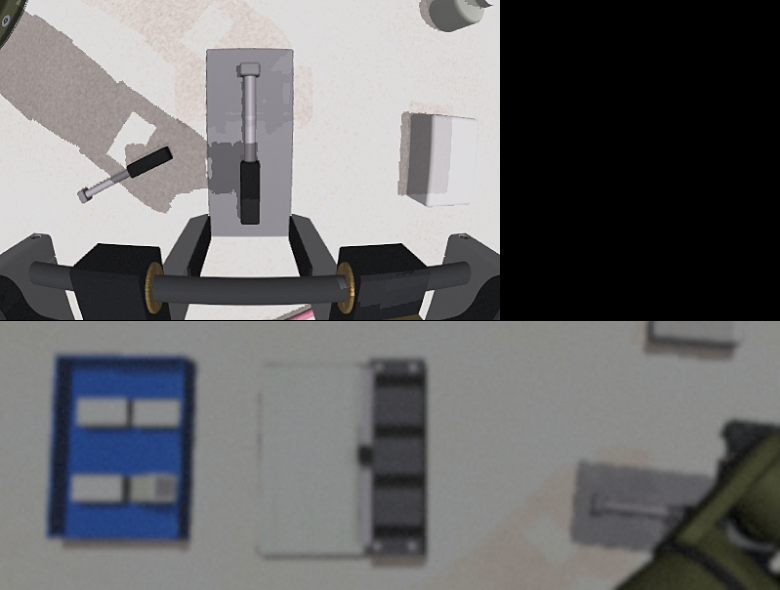

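The rod is centred on the mat, the four carriers are in the bin, the bores are empty (dark slots) and the comb is shut. I'm handing in.

```bash
python3 -c "from cell import *; print(sign_off())"
```

```text
the job is handed in; nothing more can be done
None
```

The job is done and handed in at about 50 s of the 210 s allowed.

- **Comb opened:** I first slid it gently to its shut stop for reference, then opened it 32 mm from there.
- **Carriers driven out:** All four bores held a carrier. Each was pushed out through the comb side with the drift rod at about 12–13 N.
- **Carriers binned:** Each was picked off the apron and laid in the blue bin. One of them met a side force of about 6 N on the way down. I raised it, moved it 3 mm, and it then went down freely.
- **Rod:** I laid it back on the mat before binning the carriers. It was later knocked to the edge of the mat while the arm was elsewhere, so I put it back in the middle.
- **Comb shut:** I slid it back until it pressed on the stop with about 19 N, at x ≈ 517.1 mm against 517.2 mm at the first contact.

In the last pictures:
- All four slots are dark and the comb is shut.
- Four carriers are in the bin.
- The rod lies centred on the mat.
- The gripper is clear above everything.
- The bottle and the tip box look unmoved. The tube rack was not in the last frame, but the arm never went near it.

No final check failed.

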